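# Lift a ceramic power resistor out of its tray with spring tongs

### The job

Free the cream ceramic resistor by sliding the orange transport-lock knob of its tray all the way to the end stop. Then take the blue-handled tongs out of their wooden stand, close them on the resistor, lift it at least 10 cm above the desk top and finish while still holding it there, steady, in the tongs. Leave the lock open, touch the resistor only with the tongs, and leave the cassette case, solder reel, screw jar and screwdriver where they are.

Things in the scene. Friction and masses are not known exactly. Their poses are not given: they have to be found in the camera images.
- keeper (a joint): travel of the tray's sliding keeper, m: starts at 0 to 0.010 (locked, keeper strip over the middle of the resistor), 0.060 at the end stop (free); friction about 1.5 N, it stays where it is left
- keeper_knob (a point): half-way height of the orange knob on the black keeper strip: an upright block 18 (x) x 30 (y) x 30 tall, its top 15 mm above this point; the strip's upper face is 18 mm below this point (34 mm above the desk). Axes are the tray's; the knob slides along its own +y. The strip is 116 (x) x 36 (y) x 5 mm
- tray: fixed beige tray; origin on the desk under the middle of the resistor nest; it reaches 56 mm to either side in x, 45 mm towards -y and 115 mm towards +y; floor 6 mm above the desk, side walls 48 mm from the middle in x and 28 mm high, low end walls 18 mm high
- resistor_center (a point): centre of the cream ceramic resistor, 16 (x) x 50 (y) x 16 mm, about 35 g, lying loose on the tray floor (this point 14 mm above the desk), up to 5 mm off the middle of the nest and up to 0.2 rad turned to the tray. With the keeper at its end stop there is 24 mm of free room on each side of its long faces at least
- resistor: the same resistor, origin at the centre of its underside, same axes
- stand: fixed wooden stand, base 110 (x) x 80 (y) x 8 mm; origin on the desk under the centre of its slot; slot 59 (x) x 19 (y) mm, floor 8 mm and rim 56 mm above the desk (the block round the slot is 83 x 43 mm)
- tongs_grip (a point): middle of the spring tongs' two blue grip pads, half-way between the arms. The tongs stand upright in the stand's slot, tips down, arms to +x and -x of this frame: squeeze along x. Pads 22 wide (y), 34 tall; their outer faces, tongs open, are 49 mm apart here, 44 at the pads' top edge, 53 at the bottom edge; 40 mm and upright when shut on the resistor. Nothing reaches over 42 mm above this point
- tongs_tips (a point): middle between the black rubber tips (open), 77 mm below tongs_grip and 8 mm above the tips' flat bottoms. Tips 16 wide (y), 16 tall, 44 mm apart inside (52 outside) when open; each mm squeezed at the pads' middle brings them about 3 mm together
- tongs: the same tongs, about 90 g, steel arms 16 mm wide, origin midway between the tips' bottoms while open; the frame belongs to the +x arm and turns with it. They spring open with about 7 N at the pads' middle when open, 11 N when shut on the resistor. Held with the fingers about 46 mm apart they hang safely, with the tips still 28 mm or more apart
- tongs_jaw (a joint): closing angle of the tongs, rad: 0 open, about 0.25 with the tips on the resistor, 0.385 with the tips shut on each other; brass hinge pin along y, 35 mm above tongs_grip
- cassette_case: bystander: beige cassette tape case lying flat, 70 (x) x 110 (y) x 17 mm, origin under its centre
- solder_reel: bystander: grey solder reel standing on its flange, diameter 56, 40 mm tall, origin under its centre
- screw_jar: bystander: amber jar with a red cap, diameter 56, 65 mm tall, origin under its centre
- screwdriver: bystander: screwdriver lying along its x, 170 mm long, about 30 mm tall at most

How it is judged:
By the outcome, as a careful person would: the job done as asked, in the order asked, and still so for the second after the job is handed in, while the arm keeps its last pose, push and grip.
It also fails if it takes over 58 s, if anything falls off the work surface, if the arm or the gripper's body presses on something with over 40 N, if the wrist force passes 120 N, or if a joint passes its speed limit or range.

### The arm

A 6-joint arm with a two-finger parallel gripper is mounted at the origin on the work surface. World frame = base frame: x ahead of the robot, y to its left, z up, the work surface at z = 0. Lengths are in m, angles in rad, forces in N, time in s.
With the tool pointing down it reaches from about 0.25 to 0.725 m from the base axis. Payload 4 kg.
Tool frame: the origin (TCP) lies midway between the tips of the shut fingers; the grasp point (between the pads) lies 19 mm behind it (bot.grasp_offset is the distance from the TCP to the grasp point, in m); z points along the fingers, y is the direction in which the jaws open and shut (so a half turn about z gives the same grasp; the last joint's range is limited). The gripper opens to 85 mm and grips with 20 to 120 N. Pads are 22 mm wide; open, the fingers measure 114 mm over their backs; the gripper's body (76 mm by 85 mm) begins 54 mm behind the grasp point. The pads swing forward as they close: fully open they stand 13 mm farther back than shut.
Start: joints at [-1.314, 0.241, 0.005, 1.335, 0, 1.571], TCP at [0.127, -0.484, 0.231] pointing down, gripper open.
Joint ranges: [-2.72, 2.72], [-1.05, 1.87], [-1.09, 1.28], [-1.99, 2.15], [-1.42, 1.44], [-3.14, 3.14]. Speed limits (rad/s): [2.79, 2.79, 3.14, 3.14, 3.14, 3.14].

### API

Orientations are given as a unit quaternion [x, y, z, w].
In Python, from workcell import sensors, optics, bot gives the robot as it stands.
- The arm moves only by the tool apply_moves, never from a script. Its argument "plan" is one flat list of numbers, 6 for each row, row after row: the shift along the tool's x, y, z in m, then the turn, a rotation vector about the tool's x, y, z in rad. In form: [tx, ty, tz, ax, ay, az, tx, ty, tz, ax, ay, az, ...]. A call has 1 to 12 rows; each row is the pose to reach, as a shift and turn from the pose commanded when the call began, along the tool's axes at that moment; what a row does not reach only later rows make up. A row lasts 1/12 s, in which the tool goes at most 41.7 mm and 7.16 degrees, less where a joint would pass 70% of its speed; a pose out of reach is approached as far as the arm can. A call with a gripper value outside its range is refused whole. "grip" is the finger opening in m, from 0 to 0.0854, set as the call begins (left out, the last holds). The fingers move at their own pace and stop on an object; the grip force is fixed at half the most. Time passes only in rows, so rows that repeat a pose let the fingers close. It gives the time, the measured TCP pose, the force and the opening at its end, in the units of the state.
- sensors.get_obs(): the state, without advancing time (a new reading comes with each control period).
- optics.camera(name): name is "scene" or "side" or "wrist"; returns a dict with "pixels" (420x560x3 uint8, red, green, blue), "fx", "fy", "cx", "cy" (pixels), "pose" (4x4, takes a point from camera to world coordinates); the wrist camera has in their place "tool_from_camera" (4x4, takes a point from camera to tool coordinates, whose origin is the TCP and whose axes are the flange's). Camera axes: x right, y up, looking along -z (the intrinsics and any distortion apply to the point x, -y, -z); pixel columns grow to the right and rows downward; lengths in m; the calibration is good to about 2 mm. A picture is of the moment at which its call begins: read the wrist's pose just before it. There is no depth.
- bot.job_done(): hands the job in, once; it reports no verdict.
The state is a dict: "clock": time; "joint_pos": joint angles; "joint_vel": joint speeds; "tau": joint torques, N m; "eef_pos": TCP position; "tool_rot": TCP orientation; "ft_force": force on the tool from outside, world axes, zero at the start; "ft_torque": the same for the moment, N m; "grip_width": finger opening in m.
Only numpy, scipy, OpenCV 4.12 (cv2) and the standard library are available. Lean on these libraries where they do the work, as an engineer would, in place of code of your own. Each camera call takes 0.05 s, during which the arm holds its last target.

## Working session

There is one attempt and no reset: what is moved stays moved. The work goes in short steps, Python scripts to look and compute and a tool call to move; the robot and the scene stay as the last step left them, time stands still between calls to the robot, and variables do not carry over. Pictures are saved under pics/ and viewed, and the job is handed in when it is done.

Besides the shell and the picture viewer there is one more tool, called after "Call:" in YAML: its name, and indented under it one key for each argument. apply_moves: Moves the arm, as the interface text tells. Its arguments: {"type":"object","properties":{"plan":{"type":"array","items":{"type":"number"}},"grip":{"type":"number"}},"required":["plan"]}

```bash
ls; mkdir -p pics
cat > h.py <<'E'
import numpy as np, cv2
from workcell import sensors, optics, bot
def snap(name,fn):
    o=sensors.get_obs(); c=optics.camera(name)
    cv2.imwrite('pics/'+fn+'.png',c['pixels'][:,:,::-1])
    np.savez('pics/'+fn+'.npz',**{k:np.array(v) for k,v in c.items()},p=o['eef_pos'],q=o['tool_rot'])
    return c,o
E
python3 - <<'E'
from h import *
for n in ['scene','side','wrist']:
    c,o=snap(n,n+'0')
    print(n,{k:(np.round(v,4).tolist() if k!='pixels' else 0) for k,v in c.items()})
print(o, bot.grasp_offset)
E
```

```text
pics
scene {'pixels': 0, 'fx': 412.8954, 'fy': 412.8954, 'cx': 278.8244, 'cy': 215.553, 'pose': [[0.7328, -0.5456, 0.4066, 0.9892], [0.6804, 0.5847, -0.4417, -0.4574], [0.0032, 0.6004, 0.7997, 0.9593], [0.0, 0.0, 0.0, 1.0]]}
side {'pixels': 0, 'fx': 466.876, 'fy': 466.876, 'cx': 287.355, 'cy': 199.2716, 'pose': [[-0.702, 0.4152, -0.5786, 0.0119], [-0.7121, -0.4211, 0.5617, 0.5245], [-0.0104, 0.8064, 0.5913, 0.6529], [0.0, 0.0, 0.0, 1.0]]}
wrist {'pixels': 0, 'fx': 329.7383, 'fy': 329.7383, 'cx': 283.1327, 'cy': 211.6527, 'tool_from_camera': [[-0.0004, 0.962, 0.2731, 0.0688], [1.0, 0.0005, -0.0001, -0.0002], [-0.0002, 0.2731, -0.962, -0.1428], [0.0, 0.0, 0.0, 1.0]]}
{'clock': 0.1, 'joint_pos': array([-1.31400055e+00,  2.41329459e-01,  3.86405963e-03,  1.33522736e+00,
        1.97410189e-05,  1.57077086e+00]), 'joint_vel': array([ 0.0012845 , -0.00239932,  0.002774  ,  0.00178238,  0.00014085,
        0.00030595]), 'tau': array([-6.84640509e-04, -3.73137438e+01,  2.53010291e+01,  1.09180095e-02,
        6.52511858e-05, -8.56595008e-07]), 'eef_pos': array([ 0.1268513 , -0.48304745,  0.23050803]), 'tool_rot': array([ 9.91766234e-01,  1.28057944e-01, -1.11613441e-04, -9.41675911e-04]), 'ft_force': array([-0.22161294,  0.86086323,  0.40449505]), 'ft_torque': array([ 0.01700877, -0.00887724, -0.03761195]), 'grip_width': 0.08527070909431379} 0.0187
```

View pics/scene0.png

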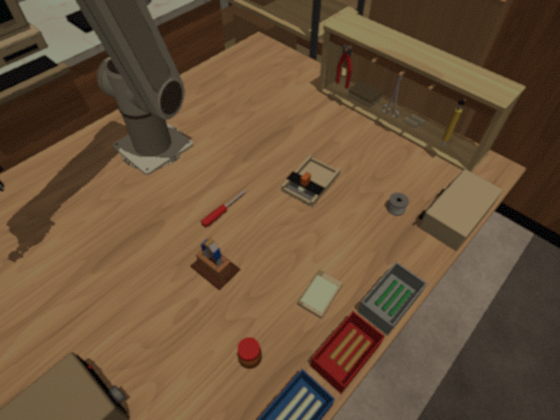

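View pics/side0.png

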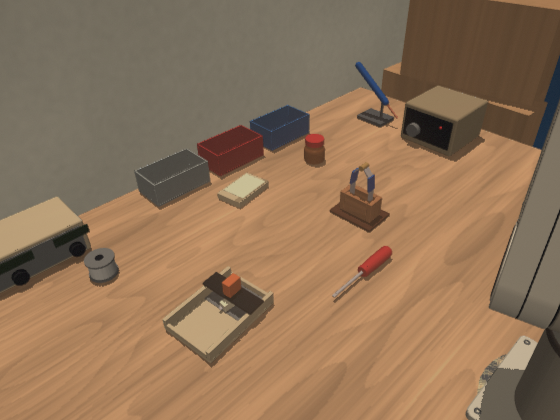

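View pics/wrist0.png

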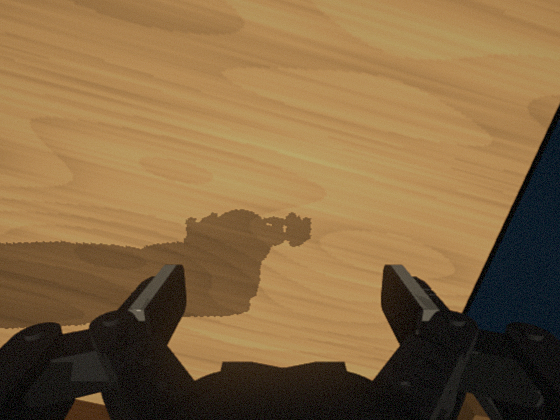

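The scene view shows the tray at about (312,180) with its knob at (306,180), and the tongs in their stand at about (212,255). In the side view the tray is at (220,312), the knob at (231,286) and the tongs at (362,185). Next I'll get coarse positions by triangulation.

```bash
cat >> h.py <<'E'
from scipy.spatial.transform import Rotation as R
def load(fn):
    d=dict(np.load('pics/'+fn+'.npz'))
    if 'tool_from_camera' in d:
        T=np.eye(4);T[:3,:3]=R.from_quat(d['q']).as_matrix();T[:3,3]=d['p'];d['pose']=T@d['tool_from_camera']
    return d
def ray(d,u,v):
    r=np.array([(u-d['cx'])/d['fx'],-(v-d['cy'])/d['fy'],-1.]);r=d['pose'][:3,:3]@r
    return d['pose'][:3,3],r/np.linalg.norm(r)
def onz(d,u,v,z):
    o,r=ray(d,u,v);return o+r*(z-o[2])/r[2]
def tri(rs):
    A=np.zeros((3,3));b=np.zeros(3)
    for o,r in rs:
        P=np.eye(3)-np.outer(r,r);A+=P;b+=P@o
    x=np.linalg.solve(A,b);return x,[np.linalg.norm((np.eye(3)-np.outer(r,r))@(x-o)) for o,r in rs]
def blobs(im,lo,hi,amin=15):
    hsv=cv2.cvtColor(im,cv2.COLOR_RGB2HSV);m=cv2.inRange(hsv,np.array(lo),np.array(hi))
    n,l,s,c=cv2.connectedComponentsWithStats(m)
    return m,[(s[i][4],s[i][:4].tolist(),np.round(c[i],1).tolist()) for i in range(1,n) if s[i][4]>=amin]
E
python3 - <<'E'
from h import *
for n in ['scene0','side0']:
    d=load(n); im=d['pixels']
    print(n,'orange',blobs(im,(3,170,100),(12,255,255),30)[1])
    print(n,'blue',blobs(im,(105,90,40),(130,255,255),20)[1])
    big=cv2.resize(im[130:300,180:360] if n=='scene0' else im[150:360,150:410],None,fx=3,fy=3,interpolation=cv2.INTER_CUBIC)
    cv2.imwrite('pics/%sz.png'%n,cv2.cvtColor(big,cv2.COLOR_RGB2BGR)[:600,:800])
E
```

```text
scene0 orange [(np.int32(41), [301, 173, 9, 8], [305.5, 176.4]), (np.int32(292), [328, 327, 37, 46], [346.8, 350.1])]
scene0 blue [(np.int32(55), [213, 249, 8, 12], [216.4, 254.8]), (np.int32(1003), [258, 371, 76, 49], [297.8, 398.9])]
side0 orange [(np.int32(34), [363, 247, 20, 18], [372.5, 255.6]), (np.int32(125), [360, 247, 31, 25], [376.7, 260.4]), (np.int32(106), [223, 274, 16, 13], [230.5, 279.8])]
side0 blue [(np.int32(751), [534, 57, 26, 92], [549.2, 106.7]), (np.int32(289), [356, 62, 32, 42], [371.6, 82.7])]
```

View pics/scene0z.png

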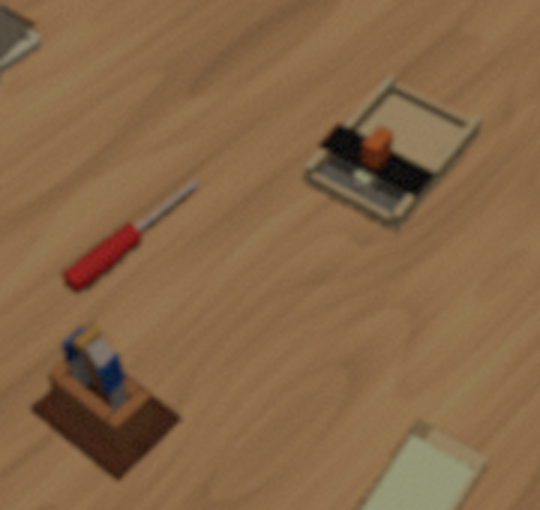

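View pics/side0z.png

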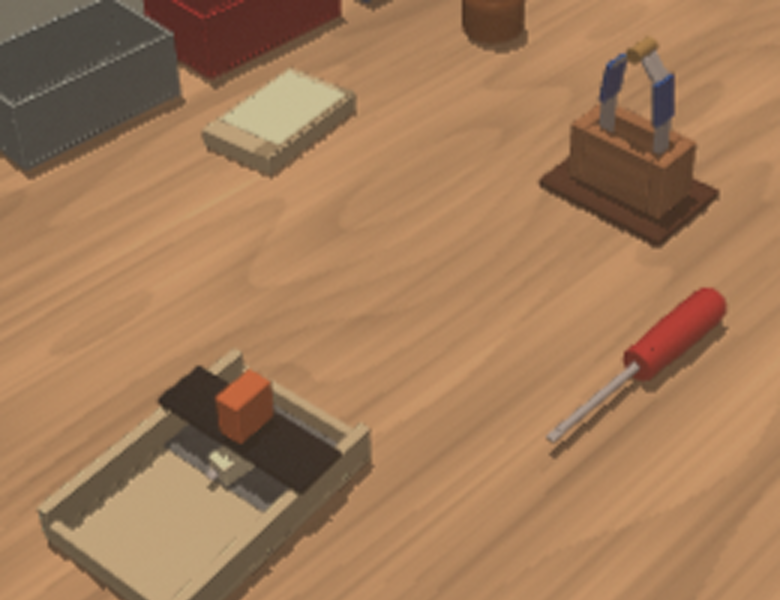

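Run:
```python
from h import *
S=load('scene0');D=load('side0')
s=lambda x,y:ray(S,180+x/3,130+y/3); e=lambda x,y:ray(D,150+x/3,150+y/3)
print('knob',tri([s(377,140),e(245,395)]))
print('pin',tri([s(88,331),e(643,47)]))
sz=lambda x,y,z:onz(S,180+x/3,130+y/3,z).round(3); ez=lambda x,y,z:onz(D,150+x/3,150+y/3,z).round(3)
print('tray scene',[sz(x,y,.02) for x,y in[(390,82),(478,125),(397,218),(308,172)]])
print('tray side',[ez(x,y,.023) for x,y in[(235,353),(367,435),(45,512)]])
print('stand base scene',[sz(*p,.008) for p in[(35,407),(120,477),(180,417)]])
print('stand base side',[ez(*p,.008) for p in[(541,182),(658,242),(717,193)]])
print('resistor vis',sz(362,178,.02),ez(224,462,.02))
print('screwdriver',sz(72,283,.015),sz(195,185,.01)); print('reel',onz(S,399,200,.04));
```

```text
knob (array([0.4909539 , 0.19817149, 0.05812998]), [np.float64(0.000843737416419177), np.float64(0.0008437374164191776)])
pin (array([ 0.49471542, -0.16832972,  0.12950823]), [np.float64(0.0013670435564642515), np.float64(0.0013670435564641181)])
tray scene [array([0.426, 0.299, 0.02 ]), array([0.533, 0.314, 0.02 ]), array([0.551, 0.162, 0.02 ]), array([0.448, 0.147, 0.02 ])]
tray side [array([0.551, 0.16 , 0.023]), array([0.442, 0.148, 0.023]), array([0.528, 0.315, 0.023])]
stand base scene [array([ 0.45 , -0.21 ,  0.008]), array([ 0.555, -0.205,  0.008]), array([ 0.55 , -0.13 ,  0.008])]
stand base side [array([ 0.543, -0.126,  0.008]), array([ 0.438, -0.131,  0.008]), array([ 0.441, -0.207,  0.008])]
resistor vis [0.493 0.178 0.02 ] [0.488 0.219 0.02 ]
screwdriver [ 0.376 -0.102  0.015] [0.371 0.063 0.01 ]
reel [0.73587327 0.32648254 0.04      ]
```

```bash
cat >> h.py <<'E'
def yawrot(a):  # tool pointing down, tool x at angle a
    return R.from_matrix(np.array([[np.cos(a),np.sin(a),0],[np.sin(a),-np.cos(a),0],[0,0,-1]]))
def rel(p,a):
    o=sensors.get_obs();q=R.from_quat(o['tool_rot'])
    t=q.inv().apply(np.array(p)-o['eef_pos']);r=(q.inv()*yawrot(a)).as_rotvec()
    print('t=%.2f pos'%o['clock'],o['eef_pos'].round(4),'F',o['ft_force'].round(1),'w %.4f'%o['grip_width'],'j',o['joint_pos'].round(2)); print('row',t.round(4).tolist(),r.round(4).tolist())
E
python3 -c "
from h import *
rel([.49,-.18,.27],1.6)"
```

```text
t=0.15 pos [ 0.1269 -0.4832  0.2306] F [-0.3 -0.5 -0.5] w 0.0855 j [-1.31  0.24  0.    1.34  0.    1.57]
row [0.4282, -0.2011, -0.0391] [-0.0013, -0.0011, -1.3432]
```

Call:
apply_moves:
  plan: [0.428,-0.201,-0.039,0,0,-1.343,0.428,-0.201,-0.039,0,0,-1.343,0.428,-0.201,-0.039,0,0,-1.343,0.428,-0.201,-0.039,0,0,-1.343,0.428,-0.201,-0.039,0,0,-1.343,0.428,-0.201,-0.039,0,0,-1.343,0.428,-0.201,-0.039,0,0,-1.343,0.428,-0.201,-0.039,0,0,-1.343,0.428,-0.201,-0.039,0,0,-1.343,0.428,-0.201,-0.039,0,0,-1.343,0.428,-0.201,-0.039,0,0,-1.343,0.428,-0.201,-0.039,0,0,-1.343]

```text
clock: 1.15
eef_pos: [0.4933, -0.1769, 0.2701]
tool_rot: [0.694, 0.72, 0.001, 0.0]
ft_force: [-0.5, -0.0, 0.2]
grip_width: 0.0853
```

Call:
apply_moves:
  plan: [0,0,0,0,0,0,0,0,0,0,0,0,0,0,0,0,0,0]

```text
clock: 1.4
eef_pos: [0.4891, -0.1808, 0.2698]
tool_rot: [0.697, 0.717, -0.001, -0.001]
ft_force: [-0.2, -0.5, -0.0]
grip_width: 0.0854
```

```bash
python3 -c "
from h import *
snap('wrist','w1')
rel([.49,.17,.25],1.695)"
```

```text
t=1.45 pos [ 0.4889 -0.1812  0.27  ] F [ 0.2 -0.3 -0.2] w 0.0854 j [-0.35  0.27  0.15  1.45 -0.    1.19]
row [0.351, 0.0108, 0.0201] [-0.0011, -0.0001, -0.0967]
```

View pics/w1.png

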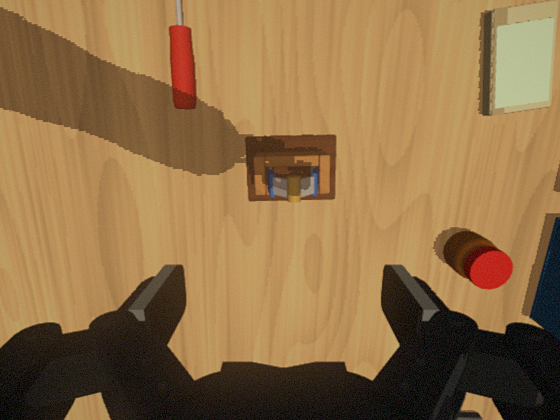

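The wrist view shows the stand base at (246–336, 134–202), the blue pads at columns 271 and 317 near row 183, and the brass pin at (294,187). The stand is almost parallel to the jaws. Next is the tray.

Call:
apply_moves:
  plan: [0.351,0.011,0.02,0,0,-0.097,0.351,0.011,0.02,0,0,-0.097,0.351,0.011,0.02,0,0,-0.097,0.351,0.011,0.02,0,0,-0.097,0.351,0.011,0.02,0,0,-0.097,0.351,0.011,0.02,0,0,-0.097,0.351,0.011,0.02,0,0,-0.097,0.351,0.011,0.02,0,0,-0.097,0.351,0.011,0.02,0,0,-0.097,0.351,0.011,0.02,0,0,-0.097,0.351,0.011,0.02,0,0,-0.097,0.351,0.011,0.02,0,0,-0.097]

```text
clock: 2.45
eef_pos: [0.4906, 0.1691, 0.2504]
tool_rot: [0.662, 0.75, -0.0, 0.0]
ft_force: [-0.2, 0.1, 0.3]
grip_width: 0.0854
```

```bash
python3 -c "
from h import *
snap('wrist','w2')
rel([.49,.17,.25],1.695)
d=load('w2')
for b in blobs(d['pixels'],(3,170,60),(12,255,255),60)[1]: print(b, onz(d,*b[2],.067))
d=load('w1')
for b in blobs(d['pixels'],(105,90,40),(130,255,255),20)[1]: print(b, onz(d,*b[2],.1))
P=[onz(d,u,v,.008) for u,v in [(246,136),(335,134),(336,199),(248,202)]]
print(np.round(P,4), 'pin',onz(d,294,185,.128))
"
```

```text
t=2.50 pos [0.4907 0.1688 0.2505] F [-0.4  0.3  0.6] w 0.0852 j [ 0.33  0.27  0.1   1.4  -0.    1.78]
row [0.0013, -0.0006, 0.0005] [-0.0, 0.0005, -0.0009]
(np.int32(422), [280, 144, 18, 31], [288.3, 159.7]) [0.4914633  0.19910011 0.067     ]
(np.int32(400), [167, 313, 18, 51], [178.3, 339.9]) [ 0.39164156 -0.0222986   0.067     ]
(np.int32(66), [312, 173, 6, 23], [315.2, 182.9]) [ 0.51890129 -0.17068455  0.1       ]
(np.int32(31), [270, 188, 5, 9], [271.4, 192.4]) [ 0.47696848 -0.18121983  0.1       ]
(np.int32(22), [549, 244, 9, 9], [552.0, 248.0]) [ 0.76310158 -0.23091208  0.1       ]
(np.int32(51), [531, 299, 11, 20], [535.4, 308.6]) [ 0.76280614 -0.30081359  0.1       ]
[[ 0.4424 -0.1335  0.008 ]
 [ 0.5488 -0.1282  0.008 ]
 [ 0.5557 -0.2079  0.008 ]
 [ 0.4447 -0.215   0.008 ]] pin [ 0.49754255 -0.16777453  0.128     ]
```

View pics/w2.png

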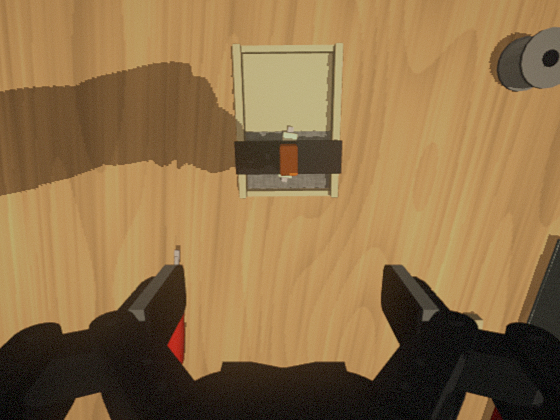

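The wrist view shows the tray at (233–342, 45–197), the keeper strip along row 157 and the knob at (288,160). I'll refine the tray's yaw from the edges of the strip.

```bash
python3 -c "
from h import *
d=load('w2')
im=d['pixels'];g=im.max(2)
def line(rows):
    p=[]
    return p
top=[];bot=[]
for u in list(range(242,276))+list(range(302,336)):
    c=g[:,u].astype(int)
    r=np.where(c[130:185]<40)[0]+130
    top.append((u,r.min()));bot.append((u,r.max()))
for L in(top,bot):
    L=np.array(L);m=np.polyfit(L[:,0],L[:,1],1);
    a,b=onz(d,240,np.polyval(m,240),.034),onz(d,336,np.polyval(m,336),.034)
    print(m,a,b,np.arctan2(*(b-a)[1::-1]))
for ps,z in [(((244,197),(338,196),),.018),(((233,45),(342,44)),.028)]:
    a,b=[onz(d,*p,z) for p in ps];print(a,b,np.arctan2(*(b-a)[1::-1]),np.linalg.norm(b-a))
cv2.imwrite('pics/w2z.png',cv2.resize(im[30:210,210:370],None,fx=3.2,fy=3.2,interpolation=2)[:,:,::-1])
"
```

```text
Traceback (most recent call last):
ValueError: zero-size array to reduction operation minimum which has no identity
```

```bash
python3 -c "
from h import *
d=load('w2')
im=d['pixels'];g=im.max(2)
cv2.imwrite('pics/w2z.png',cv2.resize(im[30:210,210:370],None,fx=3.2,fy=3.2,interpolation=2)[:,:,::-1])
L=[];H=[]
for u in list(range(242,276))+list(range(302,336)):
    r=np.where(g[130:185,u]<62)[0]+130
    if len(r)>20:L.append((u,r.min()));H.append((u,r.max()))
print(g[135:180:5,255],len(L))
for L in(L,H):
    L=np.array(L);m=np.polyfit(L[:,0],L[:,1],1);
    a,b=onz(d,240,np.polyval(m,240),.034),onz(d,336,np.polyval(m,336),.034)
    print(m,a,b,np.arctan2(*(b-a)[1::-1]))
for ps,z in [(((244,197),(338,196),),.018),(((233,45),(342,44)),.028)]:
    a,b=[onz(d,*p,z) for p in ps];print(a,b,np.arctan2(*(b-a)[1::-1]),np.linalg.norm(b-a))
"
```

```text
[ 93  78  49  57  57  60  54  68 135] 28
[-1.00871357e-02  1.44049835e+02] [0.43883559 0.20786261 0.034     ] [0.5404026  0.22149391 0.034     ] 0.13341274569609163
[9.68651185e-03 1.66052854e+02] [0.44134471 0.1793233  0.034     ] [0.54551759 0.19123118 0.034     ] 0.11381480432048727
[0.44712902 0.14388139 0.018     ] [0.55589867 0.15859385 0.018     ] 0.13444662766219095 0.10976016056266319
[0.4227742 0.3015426 0.028    ] [0.53148708 0.31596117 0.028     ] 0.13186021175008422 0.10966488243540479
```

View pics/w2z.png

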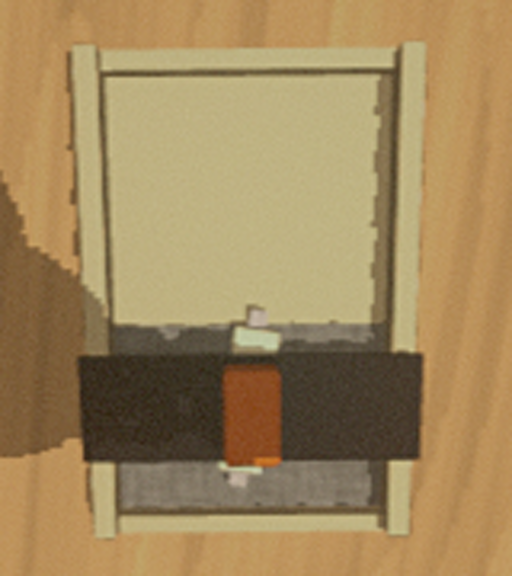

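Call:
apply_moves:
  plan: [0.03,0.0046,0.03,0,0,0,0.03,0.0046,0.07,0,0,0,0.03,0.0046,0.11,0,0,0,0.03,0.0046,0.14,0,0,0,0.03,0.0046,0.16,0,0,0,0.03,0.0046,0.18,0,0,0,0.03,0.0046,0.195,0,0,0,0.03,0.0046,0.205,0,0,0,0.03,0.0046,0.2085,0,0,0,0.03,0.0046,0.2085,0,0,0]
  grip: 0.05

```text
clock: 3.33
eef_pos: [0.4914, 0.1998, 0.0414]
tool_rot: [0.662, 0.75, -0.001, -0.0]
ft_force: [0.2, -0.2, 0.1]
grip_width: 0.05
```

```bash
python3 -c "
from h import *
snap('wrist','w3');snap('side','s3')
rel([.4915,.199,.042],1.699)
im=cv2.imread('pics/s3.png');cv2.imwrite('pics/s3z.png',cv2.resize(im[210:370,130:310],None,fx=3,fy=3))
"
```

```text
t=3.43 pos [0.4924 0.2008 0.0428] F [ 0.1 -0.3 -0. ] w 0.0500 j [ 0.39  0.46 -0.21  0.9  -0.    1.83]
row [-0.0016, -0.0011, 0.0008] [0.0016, -0.0004, -0.0032]
```

View pics/w3.png

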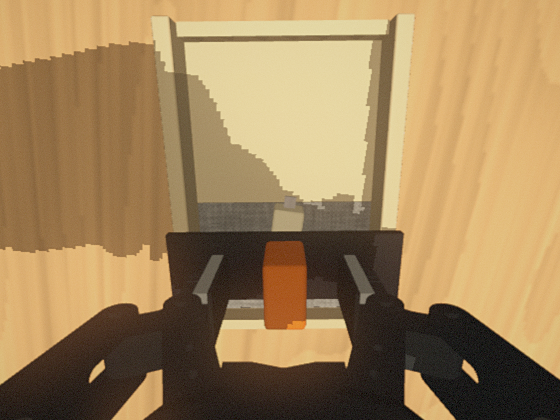

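View pics/s3z.png

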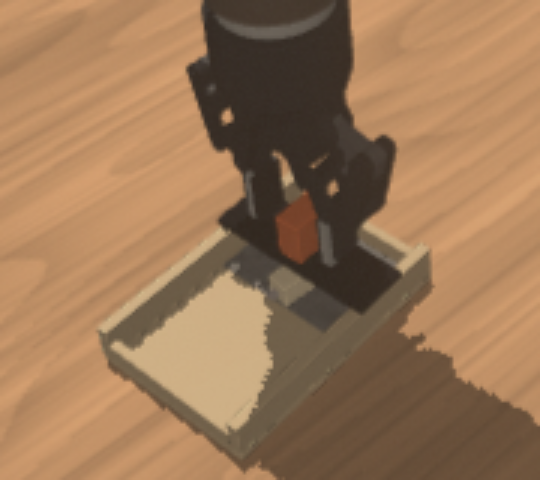

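The fingers straddle the knob: its column is about 285, and the fingers are at about 210 and 360. I'll close on it.

Call:
apply_moves:
  plan: [0,0,0,0,0,0,0,0,0,0,0,0,0,0,0,0,0,0,0,0,0,0,0,0,0,0,0,0,0,0,0,0,0,0,0,0]
  grip: 0.012

```text
clock: 3.93
eef_pos: [0.4919, 0.2013, 0.043]
tool_rot: [0.661, 0.75, 0.001, 0.0]
ft_force: [-2.4, -1.2, 5.7]
grip_width: 0.017
```

Call:
apply_moves:
  plan: [0.003,0,0,0,0,0,0.008,0,0,0,0,0,0.013,0,0,0,0,0,0.018,0,0,0,0,0,0.023,0,0,0,0,0,0.028,0,0,0,0,0,0.033,0,0,0,0,0,0.038,0,0,0,0,0,0.042,0,0,0,0,0,0.045,0,0,0,0,0,0.045,0,0,0,0,0]

```text
clock: 4.85
eef_pos: [0.4858, 0.2465, 0.043]
tool_rot: [0.661, 0.751, 0.001, 0.0]
ft_force: [-2.7, -0.1, 5.9]
grip_width: 0.0166
```

Call:
apply_moves:
  plan: [0.002,0,0,0,0,0,0.004,0,0,0,0,0,0.006,0,0,0,0,0,0.007,0,0,0,0,0,0.007,0,0,0,0,0]

```text
clock: 5.27
eef_pos: [0.485, 0.2529, 0.043]
tool_rot: [0.661, 0.751, 0.0, 0.0]
ft_force: [-3.4, -0.3, 6.9]
grip_width: 0.0171
```

Call:
apply_moves:
  plan: [0.001,0,0,0,0,0,0.002,0,0,0,0,0,0.003,0,0,0,0,0,0.003,0,0,0,0,0]

```text
clock: 5.6
eef_pos: [0.4846, 0.2558, 0.043]
tool_rot: [0.661, 0.75, 0.0, 0.0]
ft_force: [-2.2, -0.7, 6.3]
grip_width: 0.0172
```

Call:
apply_moves:
  plan: [0.001,0,0,0,0,0,0.002,0,0,0,0,0,0.003,0,0,0,0,0,0.003,0,0,0,0,0]

```text
clock: 5.93
eef_pos: [0.4842, 0.2587, 0.043]
tool_rot: [0.661, 0.75, 0.0, 0.0]
ft_force: [-3.4, -1.4, 6.3]
grip_width: 0.0164
```

Call:
apply_moves:
  plan: [0.001,0,0,0,0,0,0.002,0,0,0,0,0,0.003,0,0,0,0,0,0.003,0,0,0,0,0]

```text
clock: 6.27
eef_pos: [0.4841, 0.2596, 0.043]
tool_rot: [0.661, 0.75, -0.001, 0.002]
ft_force: [-0.9, -6.5, 8.2]
grip_width: 0.0166
```

Call:
apply_moves:
  plan: [0.001,0,0,0,0,0,0.002,0,0,0,0,0,0.002,0,0,0,0,0]

```text
clock: 6.52
eef_pos: [0.4841, 0.2597, 0.043]
tool_rot: [0.662, 0.75, -0.002, 0.003]
ft_force: [-0.3, -11.4, 9.9]
grip_width: 0.0169
```

The knob is at the end stop: the TCP no longer advances and the push-back force has risen to 11 N. I'll release and rise to a viewing pose over the nest.

Call:
apply_moves:
  plan: [0,0,0,0,0,0,0,0,0,0,0,0,0,0,0,0,0,0,0,0,0,0,0,0,0,0,-0.02,0,0,0,0,0,-0.06,0,0,0,-0.03,0,-0.1,0,0,0,-0.07,0,-0.13,0,0,0,-0.1,0,-0.157,0,0,0,-0.1,0,-0.157,0,0,0,-0.1,0,-0.157,0,0,0,-0.1,0,-0.157,0,0,0]
  grip: 0.05

```text
clock: 7.52
eef_pos: [0.4965, 0.1644, 0.199]
tool_rot: [0.662, 0.75, 0.001, -0.0]
ft_force: [-0.1, 0.6, -0.9]
grip_width: 0.0496
```

```bash
python3 -c "
from h import *
snap('wrist','w4')
rel([.495,-.17,.2],1.62)
d=load('w4');im=d['pixels']
for b in blobs(d['pixels'],(3,170,60),(12,255,255),60)[1]: print(b, onz(d,*b[2],.067))
"
```

```text
t=7.57 pos [0.4957 0.1648 0.1978] F [-0.2  0.6 -0.2] w 0.0500 j [ 0.32  0.3  -0.    1.27  0.    1.77]
row [-0.3321, -0.0428, -0.0023] [-0.0013, -0.0005, 0.0769]
(np.int32(98), [271, 70, 23, 39], [276.4, 97.6]) [0.4803449  0.24797307 0.067     ]
(np.int32(139), [144, 374, 19, 24], [151.5, 387.6]) [ 0.38715521 -0.0457719   0.067     ]
```

View pics/w4.png

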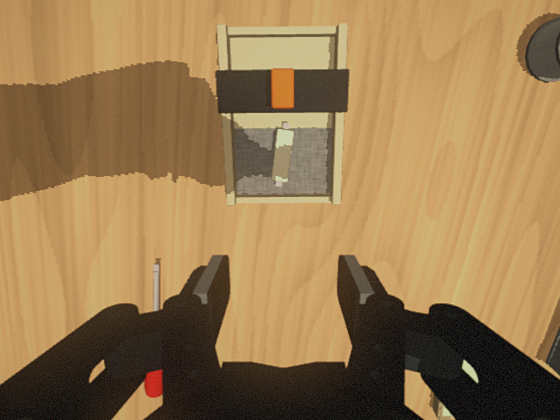

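The keeper is at the far end (row 90), and the resistor is free at about (284,156), tilted slightly. I'll zoom in to measure it.

```bash
python3 -c "
from h import *
d=load('w4');im=d['pixels']
cv2.imwrite('pics/w4z.png',cv2.resize(im[110:210,220:350],None,fx=6,fy=6,interpolation=2)[:,:,::-1])
"
```

```text
(no output)
```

View pics/w4z.png

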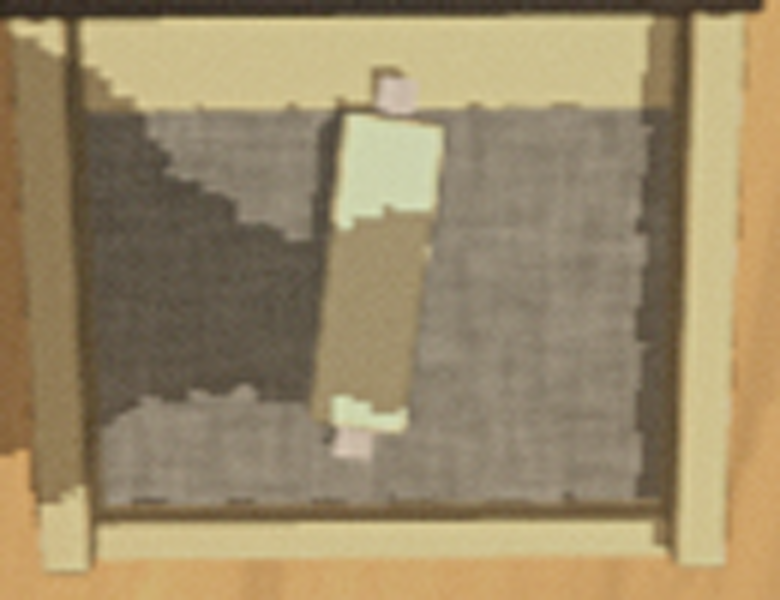

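```bash
python3 -c "
from h import *
d=load('w4')
P=np.array([onz(d,219.6+x/6,109.6+y/6,.022) for x,y in [(345,113),(445,127),(408,432),(313,418)]])
print(P.round(4),'c',P.mean(0).round(4));
for i in range(4): v=P[(i+1)%4]-P[i];print(np.linalg.norm(v).round(4),np.arctan2(v[1],v[0]).round(3))
print('tray floor/wall', [onz(d,219.6+x/6,109.6+y/6,z).round(4) for x,y,z in [(43,570,.018),(725,565,.018)]], 'pose',d['p'],d['q'])
"
```

```text
[[0.4831 0.2232 0.022 ]
 [0.499  0.2231 0.022 ]
 [0.4994 0.1742 0.022 ]
 [0.4837 0.1746 0.022 ]] c [0.4913 0.1988 0.022 ]
0.0158 -0.011
0.0489 -1.562
0.0157 3.118
0.0487 1.582
tray floor/wall [array([0.4414, 0.1424, 0.018 ]), array([0.5556, 0.1575, 0.018 ])] pose [0.4965046  0.16439886 0.19895422] [ 6.61631630e-01  7.49828652e-01  7.60711268e-04 -9.94959357e-06]
```

Call:
apply_moves:
  plan: [0,0,-0.03,0,0,0,-0.04,-0.005,-0.03,0,0,0.01,-0.08,-0.01,-0.03,0,0,0.02,-0.12,-0.015,-0.03,0,0,0.03,-0.16,-0.02,-0.03,0,0,0.04,-0.2,-0.025,-0.03,0,0,0.05,-0.24,-0.03,-0.03,0,0,0.06,-0.28,-0.036,-0.02,0,0,0.07,-0.32,-0.041,-0.01,0,0,0.077,-0.332,-0.043,-0.002,0,0,0.077,-0.332,-0.043,-0.002,0,0,0.077,-0.332,-0.043,-0.002,0,0,0.077]
  grip: 0.075

```text
clock: 8.57
eef_pos: [0.4944, -0.1693, 0.1984]
tool_rot: [0.69, 0.724, -0.001, -0.002]
ft_force: [0.1, 0.5, -0.1]
grip_width: 0.075
```

```bash
python3 -c "
from h import *
d=snap('wrist','w5')
rel([.497,-.17,.2],1.62)
d=load('w5');im=d['pixels']
cv2.imwrite('pics/w5z.png',cv2.resize(im[110:260,200:380],None,fx=4,fy=4,interpolation=2)[:,:,::-1])
"
```

```text
t=8.62 pos [ 0.4949 -0.1688  0.1994] F [-0.4  0.3  0.4] w 0.0751 j [-0.33  0.3   0.01  1.28  0.    1.19]
row [-0.0013, 0.002, -0.0006] [-0.0027, -0.0021, 0.0013]
```

View pics/w5z.png

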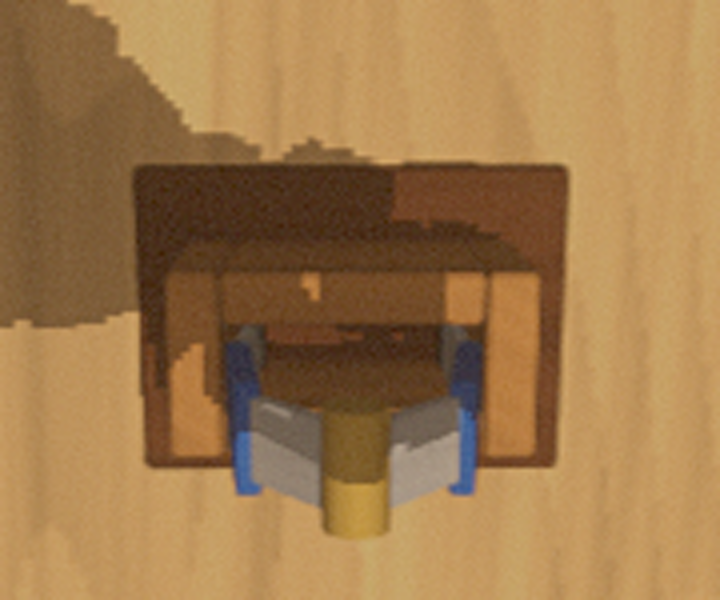

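```bash
python3 -c "
from h import *
d=load('w5')
f=lambda x,y,z: onz(d,199.6+x/4,109.6+y/4,z).round(4)
P=np.array([f(*p,.008) for p in[(135,165),(568,165),(555,467),(148,467)]]);print(P,P.mean(0))
for i in range(4): v=P[(i+1)%4]-P[i];print(np.linalg.norm(v).round(4),np.arctan2(v[1],v[0]).round(3))
print('rim corners -y', f(170,459,.056),f(537,457,.056),'slot/rim +y', f(168,270,.056),f(540,270,.056))
print('pad top outers',f(236,493,.11),f(475,493,.11))
print('pin ends',f(356,405,.1275),f(356,535,.1275))
print('pose',d['p'],d['q'])
"
```

```text
[[ 0.4415 -0.1336  0.008 ]
 [ 0.5495 -0.1283  0.008 ]
 [ 0.5537 -0.2075  0.008 ]
 [ 0.4456 -0.2129  0.008 ]] [ 0.497575 -0.170575  0.008   ]
0.1081 0.049
0.0793 -1.518
0.1082 -3.092
0.0794 1.622
rim corners -y [ 0.4571 -0.1945  0.056 ] [ 0.5404 -0.1899  0.056 ] slot/rim +y [ 0.456  -0.1512  0.056 ] [ 0.5371 -0.1472  0.056 ]
pad top outers [ 0.4759 -0.1827  0.11  ] [ 0.5202 -0.1805  0.11  ]
pin ends [ 0.4968 -0.1598  0.1275] [ 0.498  -0.1832  0.1275]
pose [ 0.49437225 -0.16931879  0.19843009] [ 6.89582145e-01  7.24202926e-01 -5.98934308e-04 -2.49565468e-03]
```

Call:
apply_moves:
  plan: [-0.002,0.003,0.01,0,0,0,-0.002,0.003,0.03,0,0,0,-0.002,0.003,0.05,0,0,0,-0.002,0.003,0.07,0,0,0,-0.002,0.003,0.085,0,0,0,-0.002,0.003,0.1,0,0,0,-0.002,0.003,0.112,0,0,0,-0.002,0.003,0.12,0,0,0,-0.002,0.003,0.125,0,0,0,-0.002,0.003,0.127,0,0,0,-0.002,0.003,0.127,0,0,0]
  grip: 0.07

```text
clock: 9.53
eef_pos: [0.4986, -0.1717, 0.0737]
tool_rot: [0.689, 0.725, 0.0, -0.0]
ft_force: [-0.6, 0.8, -0.5]
grip_width: 0.0701
```

```bash
python3 -c "
from h import *
snap('wrist','w6');snap('side','s6')
rel([.4978,-.171,.072],1.62)
im=cv2.imread('pics/s6.png');a=cv2.resize(im[90:250,290:440],None,fx=3,fy=3)
b=cv2.imread('pics/w6.png');cv2.imwrite('pics/c6.png',np.hstack([cv2.resize(a,(394,420)),cv2.resize(b[:, 100:480],(380,420))]))
"
```

```text
t=9.63 pos [ 0.499  -0.1723  0.0745] F [-0.1 -0.6 -0.2] w 0.0700 j [-0.33  0.41 -0.18  0.97  0.    1.19]
row [0.0013, -0.0011, 0.0025] [0.0013, 0.0005, 0.0002]
```

View pics/c6.png

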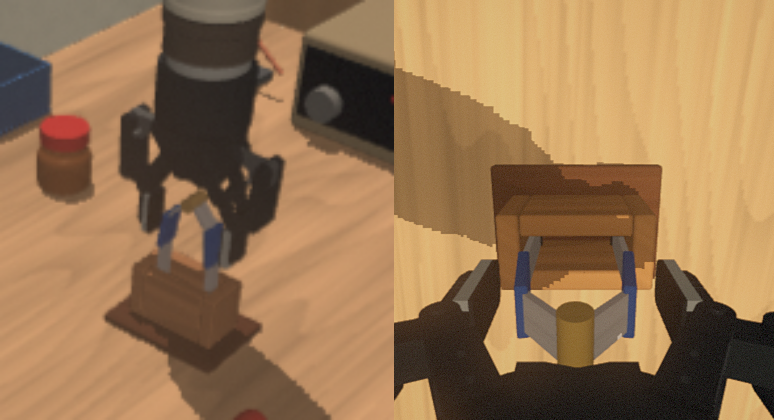

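The fingers sit evenly on both sides of the pads, with gaps of 18 and 22 px. I'll trim the position slightly and squeeze to 46 mm.

Call:
apply_moves:
  plan: [0.001,-0.001,0.002,0,0,0,0.001,-0.001,0.002,0,0,0,0.001,-0.001,0.002,0,0,0,0.001,-0.001,0.002,0,0,0,0.001,-0.001,0.002,0,0,0,0.001,-0.001,0.002,0,0,0,0.001,-0.001,0.002,0,0,0,0.001,-0.001,0.002,0,0,0]
  grip: 0.046

```text
clock: 10.3
eef_pos: [0.4981, -0.1717, 0.0729]
tool_rot: [0.69, 0.724, 0.001, 0.001]
ft_force: [-0.3, 0.0, 5.9]
grip_width: 0.0461
```

```bash
python3 -c "
from h import *
snap('wrist','w7')
rel([.4978,-.171,.072],1.62)
"
```

```text
t=10.35 pos [ 0.4981 -0.1717  0.0729] F [-0.8  0.7  5.5] w 0.0462 j [-0.33  0.41 -0.19  0.97  0.    1.19]
row [0.0007, -0.0003, 0.0009] [0.0022, 0.0008, -0.0004]
```

View pics/w7.png

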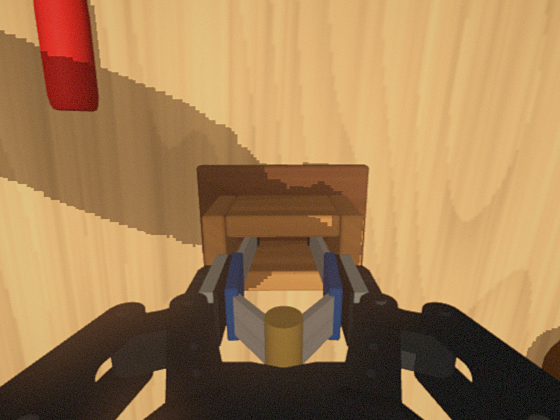

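The pads are between the fingers at 46 mm. I'll lift straight up.

Call:
apply_moves:
  plan: [0,0,-0.003,0,0,0,0,0,-0.01,0,0,0,0,0,-0.02,0,0,0,0,0,-0.03,0,0,0,0,0,-0.042,0,0,0,0,0,-0.054,0,0,0,0,0,-0.066,0,0,0,0,0,-0.078,0,0,0,0,0,-0.09,0,0,0,0,0,-0.1,0,0,0,0,0,-0.106,0,0,0,0,0,-0.108,0,0,0]

```text
clock: 11.35
eef_pos: [0.498, -0.1716, 0.1815]
tool_rot: [0.69, 0.724, 0.001, 0.001]
ft_force: [-1.2, -0.5, -0.5]
grip_width: 0.0467
```

```bash
python3 -c "
from h import *
snap('wrist','w8');snap('side','s8');snap('scene','sc8')
rel([.4913,.1988,.18],1.576)
im=cv2.imread('pics/s8.png');a=cv2.resize(im[60:250,290:440],None,fx=3,fy=3)
b=cv2.imread('pics/w8.png');cv2.imwrite('pics/c8.png',np.hstack([cv2.resize(a,(332,420)),cv2.resize(b[:, 100:480],(380,420))]))
"
```

```text
t=11.50 pos [ 0.4971 -0.1713  0.1796] F [-0.4 -0.3 -0.9] w 0.0459 j [-0.33  0.32 -0.03  1.23 -0.    1.19]
row [0.3699, 0.0123, -0.0004] [-0.0004, -0.0001, 0.0437]
```

View pics/c8.png

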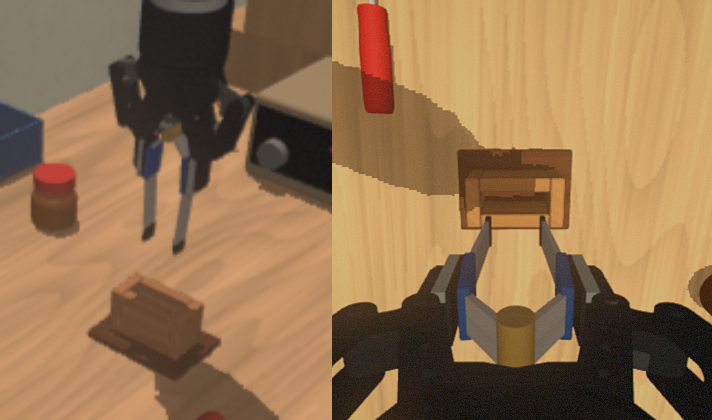

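The tongs are out and hanging upright. I'll measure the tips relative to the tool.

```bash
python3 -c "
from h import *
d=load('w8');im=d['pixels']
cv2.imwrite('pics/w8z.png',cv2.resize(im[200:300,220:350],None,fx=6,fy=6,interpolation=2)[:,:,::-1])
"
```

```text
(no output)
```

View pics/w8z.png

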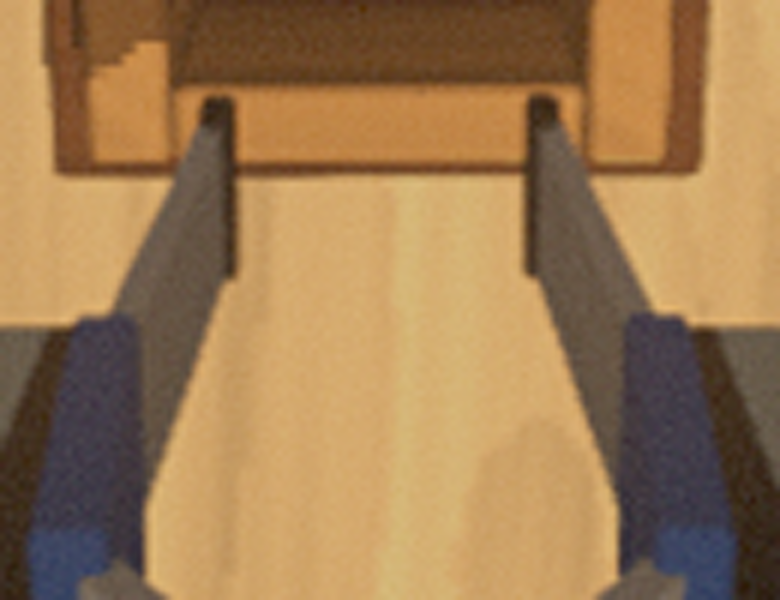

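```bash
python3 -c "
from h import *
d=load('w8');T=d['tool_from_camera']
def f(x,y,z):
    u,v=219.6+x/6,199.6+y/6
    r=T[:3,:3]@np.array([(u-d['cx'])/d['fx'],-(v-d['cy'])/d['fy'],-1.]);o=T[:3,3];return (o+r*(z-o[2])/r[2]).round(4)
print(f(233,99,.065),f(528,99,.065),f(235,275,.049),f(528,275,.049))
print('pads top -y',f(30,530,.003),f(738,530,.003))
"
```

```text
[ 0.0073 -0.0168  0.065 ] [0.0072 0.0156 0.065 ] [-0.007  -0.0157  0.049 ] [-0.007   0.0147  0.049 ]
pads top -y [-0.0111 -0.0293  0.003 ] [-0.0111  0.0287  0.003 ]
```

The tips are centred on the tool axis (0.0, −0.6 mm) with a 32 mm gap, so the TCP xy target is the resistor centre. I'll move over the tray.

Call:
apply_moves:
  plan: [0.005,0,0,0,0,0,0.02,0.001,0,0,0,0.004,0.045,0.002,0,0,0,0.008,0.075,0.003,0,0,0,0.012,0.105,0.004,0,0,0,0.016,0.135,0.005,0,0,0,0.02,0.165,0.006,0,0,0,0.024,0.195,0.007,0,0,0,0.225,0.008,0,0,0,0.028,0.255,0.009,0,0,0,0.032,0.28,0.01,0,0,0,0.036,0.3,0.011,0,0,0,0.04]

```text
$.plan: bad value
```

Call:
apply_moves:
  plan: [0.005,0,0,0,0,0,0.02,0.001,0,0,0,0.004,0.045,0.002,0,0,0,0.008,0.075,0.003,0,0,0,0.012,0.105,0.004,0,0,0,0.016,0.135,0.005,0,0,0,0.02,0.165,0.006,0,0,0,0.024,0.195,0.007,0,0,0,0.028,0.225,0.008,0,0,0,0.03,0.25,0.009,0,0,0,0.034,0.27,0.01,0,0,0,0.038,0.28,0.01,0,0,0,0.04]

```text
clock: 12.5
eef_pos: [0.4928, 0.1113, 0.179]
tool_rot: [0.703, 0.711, -0.0, -0.001]
ft_force: [-0.2, 0.2, -0.8]
grip_width: 0.0462
```

```bash
python3 -c "
from h import *
snap('wrist','w9')
rel([.4913,.1988,.15],1.576)
"
```

```text
t=12.55 pos [0.4928 0.1119 0.1791] F [ 0.4  0.3 -0.6] w 0.0460 j [ 0.22  0.28 -0.08  1.21  0.    1.78]
row [0.0869, -0.0004, 0.0292] [-0.0014, -0.0012, 0.0074]
```

View pics/w9.png

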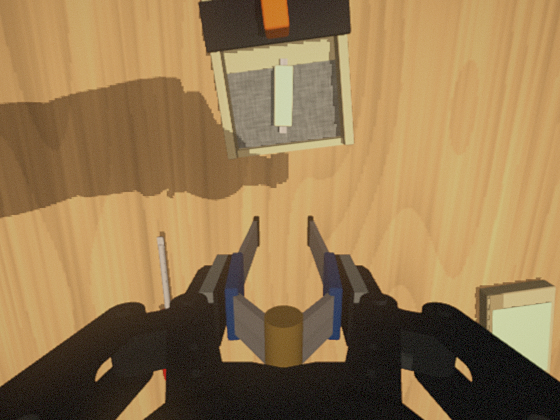

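The resistor is fully lit at (283,96), lined up between the tips (columns 256 and 310). I'll measure it again from here.

```bash
python3 -c "
from h import *
d=load('w9');im=d['pixels']
m=cv2.inRange(cv2.cvtColor(im,cv2.COLOR_RGB2HSV),np.array((25,20,170)),np.array((80,90,255)))
m[:60]=0;m[135:]=0;m[:,:262]=0;m[:,305:]=0
c=max(cv2.findContours(m,0,1)[0],key=cv2.contourArea)
r=cv2.minAreaRect(c);print(r,cv2.contourArea(c))
P=np.array([onz(d,*p,.022) for p in cv2.boxPoints(r)]);print(P.round(4),P.mean(0).round(4))
for i in range(4): v=P[(i+1)%4]-P[i];print(np.linalg.norm(v).round(4),np.arctan2(v[1],v[0]).round(3))
"
```

```text
((283.2678527832031, 95.07245635986328), (17.65058135986328, 60.123497009277344), 1.1017061471939087) 986.0
[[0.4832 0.1747 0.022 ]
 [0.484  0.2235 0.022 ]
 [0.4988 0.2234 0.022 ]
 [0.4987 0.1746 0.022 ]] [0.4912 0.199  0.022 ]
0.0488 1.555
0.0148 -0.006
0.0488 -1.572
0.0155 3.134
```

Call:
apply_moves:
  plan: [0.01,0,0.005,0,0,0.005,0.03,0,0.01,0,0,0.01,0.05,0,0.015,0,0,0.017,0.068,0,0.02,0,0,0.017,0.08,0,0.03,0,0,0.017,0.087,0,0.04,0,0,0.017,0.087,0,0.05,0,0,0.017,0.087,0,0.06,0,0,0.017,0.087,0,0.07,0,0,0.017,0.087,0,0.076,0,0,0.017,0.087,0,0.079,0,0,0.017,0.087,0,0.079,0,0,0.017]

```text
clock: 13.55
eef_pos: [0.4923, 0.195, 0.0999]
tool_rot: [0.71, 0.704, -0.001, -0.0]
ft_force: [0.7, 0.7, -1.7]
grip_width: 0.046
```

```bash
python3 -c "
from h import *
snap('wrist','w10')
rel([.4912,.199,.075],1.566)
"
```

```text
t=13.60 pos [0.4927 0.1953 0.1006] F [-0.3 -0.2 -0.7] w 0.0462 j [ 0.38  0.39 -0.14  1.04 -0.    1.96]
row [0.0037, -0.0016, 0.0256] [-0.0005, 0.0003, -0.004]
```

View pics/w10.png

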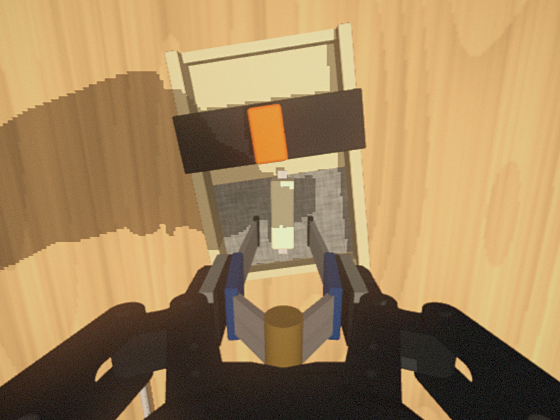

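The resistor (columns 272–294) is centred between the tips (257 and 309). I'll lower over it.

Call:
apply_moves:
  plan: [0.003,-0.0005,0.003,0,0,0,0.0037,-0.001,0.007,0,0,0,0.0037,-0.001,0.011,0,0,0,0.0037,-0.001,0.015,0,0,0,0.0037,-0.001,0.019,0,0,0,0.0037,-0.001,0.022,0,0,0,0.0037,-0.001,0.024,0,0,0,0.0037,-0.001,0.0255,0,0,0,0.0037,-0.001,0.0255,0,0,0]

```text
clock: 14.35
eef_pos: [0.4916, 0.1994, 0.0749]
tool_rot: [0.71, 0.704, -0.0, -0.0]
ft_force: [-1.1, 0.5, -1.5]
grip_width: 0.046
```

```bash
python3 -c "
from h import *
snap('wrist','w11');snap('side','s11')
rel([.4912,.199,.075],1.566)
im=cv2.imread('pics/s11.png');a=cv2.resize(im[210:370,130:310],None,fx=2.6,fy=2.6)
b=cv2.imread('pics/w11.png');cv2.imwrite('pics/c11.png',np.hstack([cv2.resize(a,(472,420)),b[:,140:460]]))
"
```

```text
t=14.45 pos [0.4918 0.1995 0.0753] F [-0.9  0.2 -0.9] w 0.0460 j [ 0.39  0.42 -0.17  0.98  0.    1.96]
row [-0.0005, -0.0006, 0.0003] [0.0, -0.0, -0.0032]
```

View pics/c11.png

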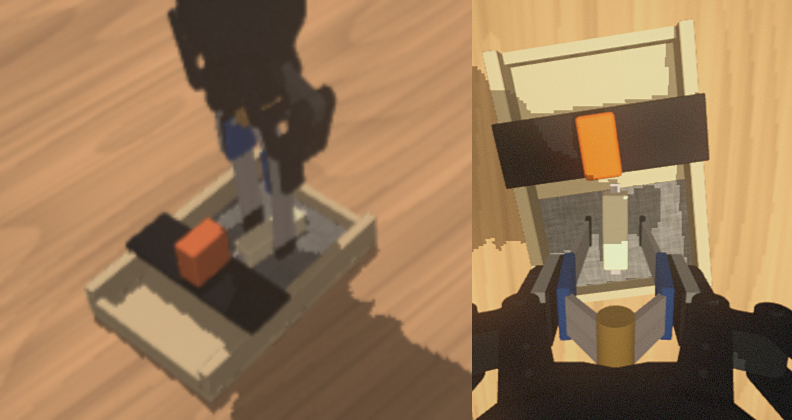

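The tips straddle the resistor, with force readings near 1 N. I'll close.

Call:
apply_moves:
  plan: [0,0,0,0,0,0,0,0,0,0,0,0,0,0,0,0,0,0,0,0,0,0,0,0,0,0,0,0,0,0,0,0,0,0,0,0,0,0,0,0,0,0,0,0,0,0,0,0]
  grip: 0.034

```text
clock: 15.12
eef_pos: [0.492, 0.1996, 0.0755]
tool_rot: [0.71, 0.704, 0.0, 0.0]
ft_force: [-0.7, 0.3, 0.0]
grip_width: 0.0389
```

```bash
python3 -c "
from h import *
snap('wrist','w12');snap('side','s12')
rel([.4912,.199,.075],1.566)
im=cv2.imread('pics/s12.png');a=cv2.resize(im[210:370,130:310],None,fx=2.6,fy=2.6)
b=cv2.imread('pics/w12.png');cv2.imwrite('pics/c12.png',np.hstack([cv2.resize(a,(472,420)),b[:,140:460]]))
"
```

```text
t=15.22 pos [0.492  0.1996 0.0755] F [0.2 0.4 1.1] w 0.0392 j [ 0.39  0.42 -0.17  0.98 -0.    1.96]
row [-0.0006, -0.0008, 0.0005] [0.0004, -0.0001, -0.0032]
```

View pics/c12.png

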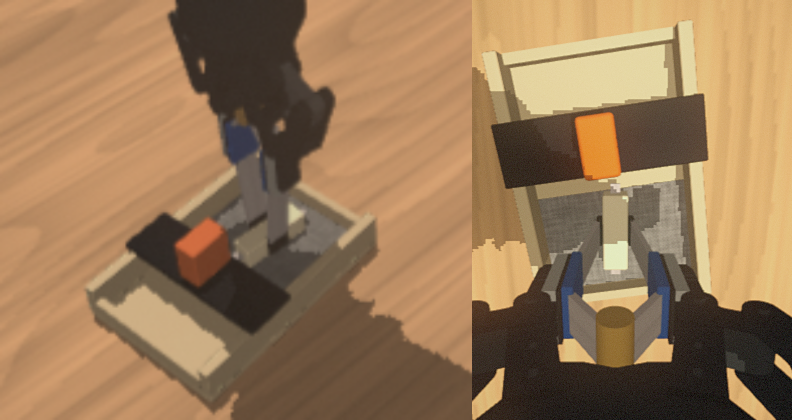

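The fingers stopped at 39 mm (40 mm is expected when shut on the resistor), and both tips touch it. I'll lift gently, 5 cm first.

Call:
apply_moves:
  plan: [0,0,-0.001,0,0,0,0,0,-0.003,0,0,0,0,0,-0.006,0,0,0,0,0,-0.01,0,0,0,0,0,-0.015,0,0,0,0,0,-0.021,0,0,0,0,0,-0.028,0,0,0,0,0,-0.035,0,0,0,0,0,-0.041,0,0,0,0,0,-0.046,0,0,0,0,0,-0.049,0,0,0,0,0,-0.05,0,0,0]

```text
clock: 16.22
eef_pos: [0.4922, 0.1996, 0.1261]
tool_rot: [0.71, 0.704, 0.001, 0.0]
ft_force: [0.2, 0.0, -1.7]
grip_width: 0.0388
```

Call:
apply_moves:
  plan: [0,0,-0.002,0,0,0,0,0,-0.007,0,0,0,0,0,-0.015,0,0,0,0,0,-0.025,0,0,0,0,0,-0.037,0,0,0,0,0,-0.05,0,0,0,0,0,-0.063,0,0,0,0,0,-0.076,0,0,0,0,0,-0.088,0,0,0,0,0,-0.098,0,0,0,0,0,-0.106,0,0,0,0,0,-0.11,0,0,0]

```text
clock: 17.22
eef_pos: [0.4924, 0.1997, 0.237]
tool_rot: [0.71, 0.704, 0.001, 0.0]
ft_force: [-0.5, -0.8, -1.4]
grip_width: 0.039
```

Call:
apply_moves:
  plan: [0,0,0,0,0,0,0,0,0,0,0,0,0,0,0,0,0,0,0,0,0,0,0,0,0,0,0,0,0,0,0,0,0,0,0,0]

```text
clock: 17.72
eef_pos: [0.4915, 0.1994, 0.2348]
tool_rot: [0.71, 0.704, -0.0, -0.0]
ft_force: [0.9, 0.5, -1.5]
grip_width: 0.039
```

```bash
python3 -c "
from h import *
snap('wrist','w13');snap('side','s13');snap('scene','sc13')
rel([.4912,.199,.235],1.566)
im=cv2.imread('pics/s13.png');a=cv2.resize(im[150:360,130:330],(400,420))
b=cv2.imread('pics/w13.png');cv2.imwrite('pics/c13.png',np.hstack([a,b[:,100:490]]))
"
```

```text
t=17.87 pos [0.4917 0.1995 0.2351] F [ 0.9 -0.3 -1.1] w 0.0392 j [0.39 0.3  0.1  1.37 0.   1.96]
row [-0.0005, -0.0005, 0.0001] [-0.0004, 0.0001, -0.0032]
```

View pics/c13.png

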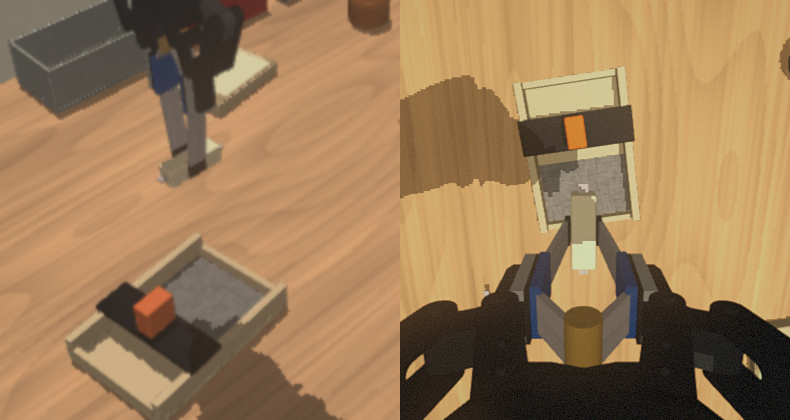

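View pics/sc13.png

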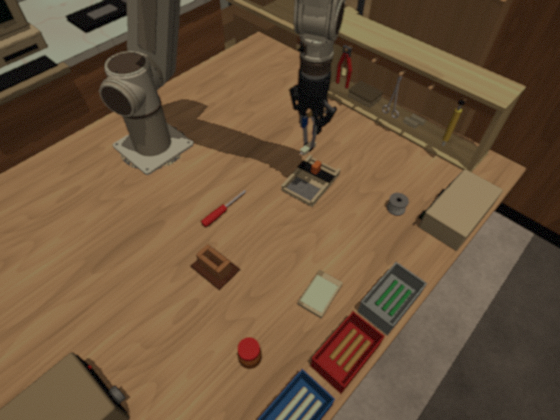

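The wrist and side views show the resistor level between the tips above the empty nest. The keeper is still at the far end, and the reel, case, jar and screwdriver look the same as in the first pictures. A quick numeric check, then I'll hand in.

```bash
python3 -c "
from h import *
d=load('w13')
m,b=blobs(d['pixels'],(3,170,60),(14,255,255),60)
for x in b: print('knob',x,onz(d,*x[2],.067).round(4))
A=load('scene0');B=load('sc13')
df=np.abs(A['pixels'].astype(int)-B['pixels']).max(2)
for n,(x,y,w,h) in dict(case=(300,270,45,45),reel=(385,190,25,28),jar=(235,335,30,35),driver=(200,185,50,42)).items(): print(n,df[y:y+h,x:x+w].mean().round(1))
print(bot.job_done())
"
```

```text
knob (np.int32(178), [264, 115, 23, 35], [274.2, 131.8]) [0.4832 0.2565 0.067 ]
case 4.0
reel 3.6
jar 4.1
driver 3.9
the job is handed in; nothing more can be done
None
```

The job is done and handed in at about 18 s of the allowed 58 s, with the resistor held steady in the tongs well above 10 cm.

- **Lock:** I slid the orange knob until the arm stopped advancing and the push-back force rose to about 11 N. A final view still put the knob at the far end, about 58 mm from where it started (measured to about 2 mm).
- **Tongs and resistor:** I lifted the tongs out of the stand at 46 mm finger opening, centred the tips over the resistor to within about 1 mm, and closed them. The fingers stopped at 39 mm, against the 40 mm expected when shut on the resistor.
- **Lift:** I raised it 16 cm, which puts its underside about 16.5 cm above the desk. That height comes from the arm's travel; I did not measure it separately in the images. The last pictures show the resistor level between the tips above an empty nest.
- **Other objects:** At the cassette case, reel, jar and screwdriver, the scene pictures before and after differ only by image noise.

One move call was refused because I left out a number; the arm did not move, and I re-sent it corrected. No check failed or disagreed.

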